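Vortex a cold flask: unlid the bench cooler and hold the flask down on the touch mixer

TASK

The amber serum flask has to be mixed on the touch-start mixer, which runs only while a vessel is held down on it. Lift the domed lid off the bench cooler by its knob and set it down, without dropping it, right way up on the bare worktop and let go of it; then take the flask out of the cooler by its cap, seat it upright in the mixer's sprung rubber ring and press gently until the ring is well down, more than half its travel, without ramming it. Finish while still holding the flask pressed down there, and leave the other things on the bench where they are.

Things in the scene. Friction and masses are not known exactly. Their poses are not given: they have to be found in the camera images.
- cooler: round white-grey foam bench cooler, diameter 127 mm, 66 mm high, fixed to the bench; origin at the centre of its underside, z up. Its lid rests on a ledge 58 mm above the bench, round an 8 mm high collar (outside diameter 108 mm, inside 99 mm). A well in the middle of its pale green core (core top 48 mm above the bench) holds the flask upright. Cooler and mixer may stand on either side, with bare worktop between them.
- cooler_lid: loose white domed lid, outside diameter 127 mm, 0.15 kg, open below (inside diameter 116 mm, 54 mm deep); origin at the centre of its lower rim, z up, so z = 0 when it stands on the bench and 58 mm on the cooler. A dark upright cylindrical knob, diameter 24 mm, stands on its middle from 60 to 90 mm above the rim. On the cooler it covers the flask, whose top is 48 mm above the lid's rim: lift it straight up by 60 mm or more before moving it sideways.
- lid_knob (a point): point on the axis of the lid's knob, 12 mm below the knob's top and 78 mm above the lid's lower rim
- flask: round-bottomed amber flask, 92 mm high, about 0.11 kg; origin at the lowest point of its round bulb, z up along its axis. Bulb a ball of diameter 52 mm, neck diameter 20 mm from 48 mm up, white ribbed cylindrical screw cap (does not come off) diameter 26 mm from 62 to 92 mm above the origin. Stands upright and loose in the cooler's well with its lowest point 14 mm above the bench, so its cap spans 76 to 106 mm.
- flask_cap (a point): centre of the flask's cap, 77 mm above the bottom of the flask
- flask_bulb (a point): centre of the flask's round bulb, 26 mm above the bottom of the flask
- mixer: compact mixer, round, diameter 116 mm, off-white with a dark foot, body top 60 mm above the bench, fixed to the bench; origin at the centre of its underside, z up. Small control panel on its front. The black rubber ring head stands on a shaft over its middle, ring rim 100 mm above the bench when up.
- ring_seat (a point): point on the ring's axis where the lowest point of the flask comes when the flask is seated in the ring; 82 mm above the bench with the ring up, and it goes down with the ring. The ring is an open 45 degree cone, mouth diameter 52 mm, outside 66 mm; its rim lies 18 mm above this point, and it centres the ball-shaped bulb.
- mixer_ring (a joint): how far the ring is pressed down, in m: 0 up, 0.012 against its bottom stop. A spring holds it up: it starts to move at about 3 N and takes about 0.9 N more per mm (8.4 N at 6 mm, 11 N at 9 mm, 13.8 N at 12 mm), so the flask's own weight does not press it. It springs back when let go.
- timer: small white kitchen-type timer, 54x62x69 mm; leave it alone; origin at the centre of its underside
- coverslip_box: small blue box, 48x64x20 mm; leave it alone; origin at the centre of its underside
- specimen_cup_2: white specimen cup with a blue lid, 62 mm wide, 64 mm high; leave it alone; origin at the centre of its underside
- marker: white felt marker with dark blue cap, 131 mm long, 15 mm thick, lying flat; leave it alone; origin under its middle
- forceps: steel forceps, 129 mm long, 8 mm high, lying flat; leave them alone; origin under their middle
- cuvette_box: white box with a green knob on top, 58x82x40 mm; leave it alone; origin at the centre of its underside
Mind the look-alikes: they are no part of the job. What is shaped like the cooler_lid but purple is not meant.

How it is judged (in metres and radians):
On the way, in this order (a step that is already met when the one before it is completed fails the run):
1. the lid stands right way up on the bare worktop, clear of the cooler and released (height (world z) of cooler_lid below 0.006 m and angle between cooler_lid's own z axis and vertical below 0.1 rad and horizontal distance between cooler_lid and cooler above 0.12 m and linear speed of cooler_lid below 0.03 m/s and contact force between the fingers and cooler_lid below 0.2 N), for 0.2 s.
2. the flask is seated upright in the mixer's ring and the ring pressed down more than 6 mm (value of joint mixer_ring above 0.006 m and horizontal distance between flask_bulb and ring_seat below 0.006 m and angle between flask's own z axis and vertical below 0.2 rad and distance between flask and ring_seat below 0.008 m and contact force between flask and mixer_ring above 5 N and contact force between the fingers and flask above 2 N), for 0.2 s.
At the end, for the whole second after the job is handed in: Flask still held, upright (tilt < 0.2 rad), seated in the ring (bulb within 6 mm of its axis, bottom within 8 mm of the seat point), ring down > 6 mm of 12, flask on ring > 5 N, fingers on flask > 2 N; lid released, at rest, right way up on the worktop, > 12 cm from the cooler's centre (all of step 1 and all of step 2); the arm keeps its last pose, push and grip.
It fails at once if the lid or the flask is dropped from more than about 3 cm ((linear speed of cooler_lid above 0.8 m/s and contact force between the fingers and cooler_lid below 0.1 N) or (linear speed of flask above 0.8 m/s and contact force between the fingers and flask below 0.1 N)).
It fails at once if the flask is rammed into the ring with more than 35 N (contact force between flask and mixer_ring above 35 N).
It fails at once if the flask is tipped far over (more than 0.8 rad) (angle between flask's own z axis and vertical above 0.8 rad).
It fails at once if another thing on the bench is moved more than 3 cm (distance of any of timer, coverslip_box, specimen_cup_2, marker, forceps, cuvette_box from where it was at the start of the episode above 0.03 m).
It also fails if it takes over 64 s, if anything falls off the work surface, if the arm or the gripper's body presses on something with over 40 N, if the wrist force passes 120 N, or if a joint passes its speed limit or range.

ROBOT

A 6-joint arm with a two-finger parallel gripper is mounted at the origin on a cart in front of the work surface, level with it; the furniture and walls round the work are solid. World frame = base frame: x ahead of the robot, y to its left, z up, the work surface at z = 0. Lengths are in mm, angles in rad, forces in N, time in s.
With the tool pointing down it reaches from about 300 to 850 mm from the base axis. Payload 5.4 kg.
Tool frame: the origin (TCP) lies between the finger pads; the fingertips stand 25 mm ahead of it and the grasp point (between the pads) lies 6 mm ahead of it (env.finger_overhang is the distance from the TCP to the fingertips, in mm); z points along the fingers, y is the direction in which the jaws open and shut (so a half turn about z gives the same grasp; the last joint's range is limited). The gripper opens to 85 mm and grips with 20 to 120 N. Pads are 22 mm wide; open, the fingers measure 114 mm over their backs; the gripper's body (76 mm by 85 mm) begins 54 mm behind the grasp point. The pads swing forward as they close: fully open they stand 13 mm farther back than shut.
Start: joints at [-1.48, 0.158, 1.597, -0, 1.386, -0.21], TCP at [170.34, -549.173, 256.299] pointing down, gripper open.
Joint ranges: [-2.91, 2.91], [-0.94, 2.29], [0.18, 2.7], [-1.29, 4.43], [0.17, 2.64], [-3, 3]. Speed limits (rad/s): [2.57, 2.57, 3.14, 3.14, 3.14, 3.14].

INTERFACE

Orientations are given as a unit quaternion [w, x, y, z].
In Python, from cell import env gives the robot as it stands. The module is installed in compiled form; this text tells all that it offers.
- The arm moves only by the tool jog_arm, never from a script. Its argument "steps" is a list of rows, each a list of 7 numbers: the closure, from 0 (fully open) to 1 (shut), then the shift along the tool's x, y, z in m, then the turn, a rotation vector about the tool's x, y, z in rad. A call has 1 to 8 rows; each row is the pose to reach, as a shift and turn from the pose commanded when the call began, along the tool's axes at that moment; what a row does not reach only later rows make up. A row lasts 1/8 s, in which the tool goes at most 62.5 mm and 10.7 degrees, less where a joint would pass 70% of its speed; a pose out of reach is approached as far as the arm can. A call with a gripper value outside its range is refused whole. The fingers move at their own pace and stop on an object; "newtons" is the grip in N (left out, the last holds). Time passes only in rows, so rows that repeat a pose let the fingers close. It gives the time, the measured TCP pose, the force and the opening at its end, in the units of the state.
- env.state(): the state, without advancing time (a new reading comes with each control period).
- env.get_image(name): name is "scene" or "top"; returns a dict with "image" (480x640x3 uint8, red, green, blue), "mtx" (3x3 intrinsics, pixels), "R" (3x3) and "t" (3): a world point X has camera coordinates R X + t. Camera axes: x right, y down, z forward; pixel columns grow to the right and rows downward; lengths in mm; the calibration is good to about 2 mm. A picture is of the moment at which its call begins. There is no depth.
- env.finish_job(): hands the job in, once; it reports no verdict.
Trained networks look in the newest picture that a camera, given by its name, has taken for a name from the list of things; names that differ only in an ending like _2 or _b are one class to them, and where a whole thing is asked for, a point or a joint stands for the part that bears it (a point fixed in the world has none). Each returns a list of dicts, best first, with "score" (0 to 1); they miss things now and then, are a little off and sometimes report something else, mostly with a low value. They report only what shows in the picture. A call takes as long as a camera call. They do not tell look-alikes from the thing itself.
- env.look_for(camera, target): "bbox" ([left, top, right, bottom] in pixels, round what is visible of it).
The state is a dict: "time": time; "joints": joint angles; "joint_velocities": joint speeds; "tau": joint torques, N m; "tcp_pos": TCP position; "eef_rot": TCP orientation; "ft_force": force on the tool from outside, world axes, zero at the start; "ft_torque": the same for the moment, N m; "finger_gap": finger opening in mm.
Only numpy, scipy, OpenCV 4.12 (cv2) and the standard library are available. Lean on these libraries where they do the work, as an engineer would, in place of code of your own. Each camera call takes 0.05 s, during which the arm holds its last target. There are 200 camera calls.

## Working session

There is one attempt and no reset: what is moved stays moved. The work goes in short steps, Python scripts to look and compute and a tool call to move; the robot and the scene stay as the last step left them, time stands still between calls to the robot, and variables do not carry over. Pictures are saved under pics/ and viewed, about 8 in all and at most 12, crops included, and the job is handed in when it is done.

Besides the shell and the picture viewer there is one more tool, called after "Emit:" as name(argument=value, ...), one argument or row to a line, values as JSON. jog_arm: Moves the arm, as the interface text tells. Its arguments: {"type":"object","properties":{"steps":{"type":"array"},"newtons":{"type":"number"}},"required":["steps"]}

```bash
mkdir -p pics; cat > h.py <<'E'
import numpy as np, cv2
from cell import env
def snap(n,f=None):
    d=env.get_image(n)
    if f: cv2.imwrite('pics/'+f,cv2.cvtColor(d['image'],cv2.COLOR_RGB2BGR))
    return d
def ray(d,u,v,z):
    R=np.array(d['R']);t=np.array(d['t']).ravel()
    c=-R.T@t; r=R.T@np.linalg.solve(np.array(d['mtx']),[u,v,1.])
    return c+r*(z-c[2])/r[2]
def proj(d,X):
    p=np.array(d['mtx'])@(np.array(d['R'])@np.array(X,float)+np.array(d['t']).ravel());return p[:2]/p[2]
E
python3 - <<'E'
from h import *
for c in('top','scene'):
    d=snap(c,c+'0.png')
    R=np.array(d['R']);print(c,(-R.T@np.array(d['t']).ravel()).round(),np.array(d['mtx']).round(1).tolist())
    for t in('cooler','cooler_lid','lid_knob','mixer','mixer_ring','timer','coverslip_box','specimen_cup_2','marker','forceps','cuvette_box'):
        print(t,[(np.round(x['bbox']).tolist(),round(x['score'],2)) for x in env.look_for(c,t)[:3]])
print(env.state())
E
```

```text
top [ 449.   -3. 1150.] [[454.2, 0.0, 318.5], [0.0, 454.2, 241.8], [0.0, 0.0, 1.0]]
cooler []
cooler_lid [([197.0, 220.0, 254.0, 276.0], 0.82), ([126.0, 282.0, 182.0, 332.0], 0.72)]
lid_knob [([198.0, 220.0, 250.0, 274.0], 0.75), ([128.0, 280.0, 184.0, 334.0], 0.67)]
mixer [([389.0, 244.0, 436.0, 293.0], 0.63), ([197.0, 220.0, 253.0, 275.0], 0.54)]
mixer_ring [([401.0, 251.0, 433.0, 278.0], 0.79)]
timer [([296.0, 179.0, 322.0, 200.0], 0.67)]
coverslip_box [([245.0, 169.0, 276.0, 195.0], 0.96)]
specimen_cup_2 [([120.0, 197.0, 156.0, 222.0], 0.63)]
marker [([288.0, 218.0, 329.0, 243.0], 0.7), ([296.0, 178.0, 321.0, 201.0], 0.26)]
forceps []
cuvette_box [([451.0, 194.0, 486.0, 219.0], 0.93)]
scene [ 45. 624. 954.] [[502.3, 0.0, 322.1], [0.0, 502.3, 238.0], [0.0, 0.0, 1.0]]
cooler [([238.0, 269.0, 296.0, 329.0], 0.74), ([261.0, 212.0, 290.0, 248.0], 0.67), ([242.0, 316.0, 293.0, 341.0], 0.66)]
cooler_lid [([232.0, 271.0, 295.0, 326.0], 0.87), ([224.0, 377.0, 293.0, 451.0], 0.65)]
lid_knob [([237.0, 270.0, 296.0, 330.0], 0.7), ([226.0, 377.0, 292.0, 447.0], 0.7), ([296.0, 235.0, 318.0, 27
[... 413 characters left out ...]
2, 'joints': array([-1.48010172e+00,  1.58382091e-01,  1.59698357e+00, -1.48940051e-06,
        1.38618499e+00, -2.10100104e-01]), 'joint_velocities': array([ 1.97351936e-04,  7.05929466e-04,  7.51092331e-05, -9.75303799e-04,
        1.04158856e-03, -2.44823083e-04]), 'tau': array([-2.80422137e-04, -3.96019828e+01, -3.31698489e+01, -2.91366632e-04,
        6.50269685e-04, -3.02937366e-06]), 'tcp_pos': array([ 170.33953396, -549.18495689,  256.31745562]), 'eef_rot': array([ 2.09217839e-05,  9.88711599e-01,  1.49831150e-01, -1.98392974e-06]), 'ft_force': array([-0.4952013 , -0.47680434, -0.15843129]), 'ft_torque': array([-0.00288891,  0.01424833, -0.03431315]), 'finger_gap': 85.48931337106451}
```

```bash
python3 - <<'E'
import cv2
a=cv2.imread('pics/top0.png')[150:360,100:500];b=cv2.imread('pics/scene0.png')
cv2.imwrite('pics/a.png',cv2.resize(a,(800,420),interpolation=cv2.INTER_CUBIC));
E
```

```text
(no output)
```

View pics/a.png

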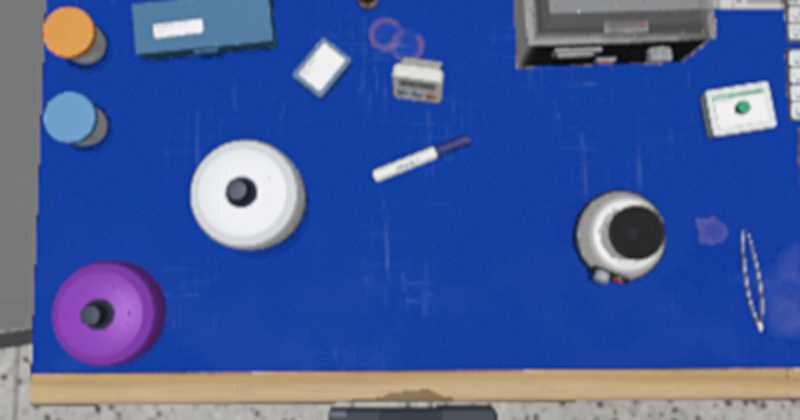

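View pics/scene0.png

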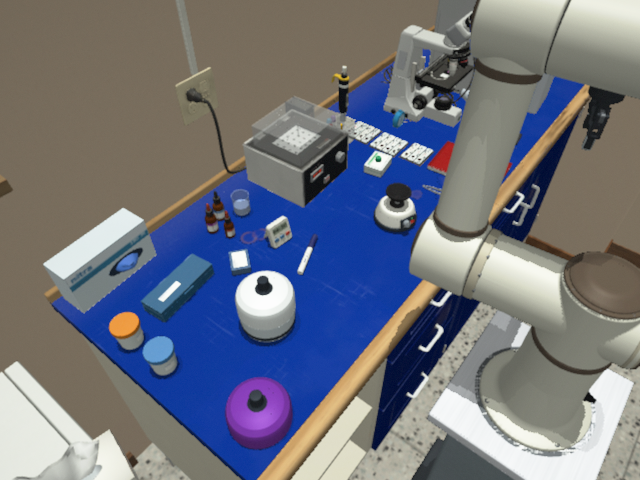

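Top view: the white lid with a dark knob is at about (221,245) in the full image, and the purple look-alike is at about (147,307). The mixer with its black ring is at about (416,266). The white one fits the description because the purple is excluded by name. Next I'll measure both by colour segmentation and triangulate, with an enlarged crop to confirm.

```bash
cat >> h.py <<'E'
def blob(d,box,fn):
    l,t,r,b=box; im=d['image'][t:b,l:r].astype(int); m=fn(im).astype(np.uint8)
    n,L,S,C=cv2.connectedComponentsWithStats(m); i=1+S[1:,4].argmax()
    x,y,w,h,a=S[i]; return C[i]+[l,t],[l+x,t+y,l+x+w,t+y+h],a
def tri(d1,p1,d2,p2):
    A=[];B=[]
    for d,p in((d1,p1),(d2,p2)):
        K=np.array(d['mtx']);P=K@np.c_[np.array(d['R']),np.array(d['t']).ravel()]
        A.append(P)
    X=cv2.triangulatePoints(A[0],A[1],np.array(p1,float).reshape(2,1),np.array(p2,float).reshape(2,1)).ravel()
    return X[:3]/X[3]
dark=lambda m:m.max(2)<90
white=lambda m:(m.min(2)>120)
E
python3 - <<'E'
from h import *
t=snap('top');s=snap('scene')
k=blob(t,(205,228,240,262),dark);print('knob top',k)
ks=blob(s,(250,272,280,302),dark);print('knob scene',ks)
print('tri knob',tri(t,k[0],s,ks[0]))
w=blob(t,(185,210,265,285),white);print('lid top',w, [ray(t,*w[0],z).round(1) for z in(80,90)])
c=((w[1][0]+w[1][2]-1)/2,(w[1][1]+w[1][3]-1)/2)
print('lid bbox c',c,[ray(t,*c,z).round(1) for z in(60,75,90)],'w',(w[1][2]-w[1][0])*(1150-80)/454)
r=blob(t,(395,245,445,285),dark);print('ring top',r,ray(t,*r[0],100), 'd',2*np.sqrt(r[2]/np.pi)*1050/454)
rs=blob(s,(380,180,415,212),dark);print('ring scene',rs)
q=((rs[1][0]+rs[1][2])/2,rs[1][1])
m=blob(t,(380,235,445,300),white);print('mixer',m)
print('knob z148',ray(t,*k[0],146), 'scene proj',proj(s,ray(t,*k[0],146)),proj(s,ray(t,*k[0],135)))
pr=ray(t,*r[0],100);print('ring rim proj scene',proj(s,pr))
a=t['image'][215:285,185:265];b=s['image'][265:345,225:305];c=s['image'][175:240,365:430]
f=lambda i:cv2.resize(i,(390,390),interpolation=cv2.INTER_CUBIC)
cv2.imwrite('pics/b.png',cv2.cvtColor(np.hstack([f(b),f(c)]),cv2.COLOR_RGB2BGR))
E
```

```text
knob top (array([222.01123596, 246.56179775]), [np.int32(214), np.int32(239), np.int32(228), np.int32(253)], np.int32(89))
knob scene (array([263.05      , 285.86363636]), [np.int32(256), np.int32(276), np.int32(272), np.int32(295)], np.int32(220))
tri knob [544.70501734 188.93324969 119.93796264]
lid top (array([222.91633289, 247.02492212]), [np.int32(195), np.int32(220), np.int32(252), np.int32(274)], np.int32(2247)) [array([545.4, 192.8,  80. ]), array([544.4, 191. ,  90. ])]
lid bbox c (np.float64(223.0), np.float64(246.5)) [array([548.4, 196.3,  60. ]), array([547. , 193.6,  75. ]), array([545.7, 190.8,  90. ])] w 134.33920704845815
ring top (array([417.8409894 , 265.91519435]), [np.int32(405), np.int32(253), np.int32(432), np.int32(279)], np.int32(566)) [ 498.03001356 -262.61026897  100.        ] d 62.086434675405954
ring scene (array([397.71081678, 194.07284768]), [np.int32(386), np.int32(183), np.int32(411), np.int32(208)], np.int32(453))
mixer (array([405.11193112, 267.35547355]), [np.int32(389), np.int32(246), np.int32(432), np.int32(289)], np.int32(813))
knob z148 [540.43073736 182.75168635 146.        ] scene proj [266.40560934 277.33012304] [265.82560332 281.03961062]
ring rim proj scene [397.56495782 190.14635929]
```

View pics/b.png

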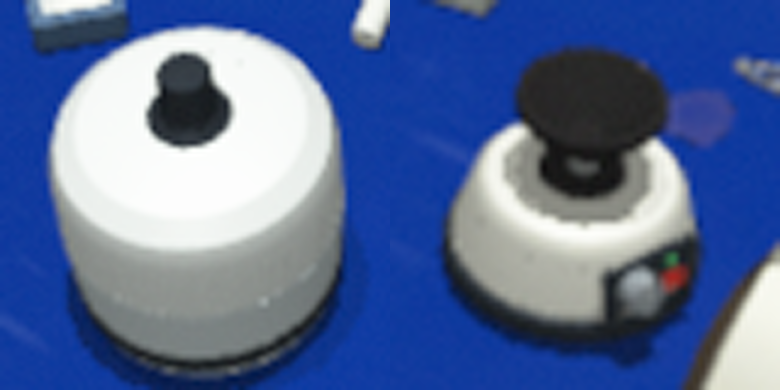

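```bash
cat >> h.py <<'E'
from scipy.optimize import minimize
def render(d,prof,xy):
    m=np.zeros((480,640),np.uint8);a=np.linspace(0,2*np.pi,40)
    S=8
    for (r1,z1),(r2,z2) in zip(prof[:-1],prof[1:]):
        P=[proj(d,(xy[0]+r*np.cos(q),xy[1]+r*np.sin(q),z)) for r,z in((r1,z1),(r2,z2)) for q in a]
        h=cv2.convexHull(np.array(P,np.float32)); cv2.fillConvexPoly(m,np.round(h*16).astype(np.int32),1,cv2.LINE_8,4)
    return m
def fit(views,prof,x0):
    def f(x):
        c=0
        for d,M,(l,t,r,b) in views:
            m=render(d,prof,x)[t:b,l:r];M=M[t:b,l:r]; c+=1-(m&M).sum()/max(1,(m|M).sum())
        return c
    best=min(((f((x0[0]+i,x0[1]+j)),x0[0]+i,x0[1]+j) for i in range(-16,17,4) for j in range(-16,17,4)))
    best=min(((f((best[1]+i,best[2]+j)),best[1]+i,best[2]+j) for i in range(-4,5) for j in range(-4,5)))
    return best
nonblue=lambda i:((i[...,2].astype(int)-i[...,0])<40).astype(np.uint8)
E
python3 - <<'E'
from h import *
t=snap('top');s=snap('scene')
lid=[(63.5,0),(63.5,95),(55,110),(20,118),(12,118),(12,148)]
T=(t,nonblue(t['image']),(180,205,265,290));S=(s,nonblue(s['image']),(228,262,305,350))
print('lid',fit([T],lid,(545,190)),fit([S],lid,(545,190)),fit([T,S],lid,(545,190)))
dk=lambda d:(d['image'].max(2)<90).astype(np.uint8)
ring=[(33,100),(33,97),(16,82)]
T=(t,dk(t),(395,245,445,285));S=(s,dk(s),(380,178,418,203))
print('ring',fit([T],ring,(498,-262)),fit([S],ring,(498,-262)),fit([T,S],ring,(498,-262)))
mix=[(58,0),(58,10),(45,60)]
T=(t,nonblue(t['image']),(380,235,450,300));S=(s,nonblue(s['image']),(370,178,422,242))
mixr=mix+[(16,60),(16,82),(33,97),(33,100)]
print('mixer',fit([T],mixr,(498,-262)),fit([S],mixr,(498,-262)))
kn=[(20,118),(20,121),(12,122),(12,148)]
dk2=lambda d:(d['image'].max(2)<130).astype(np.uint8)
T=(t,dk2(t),(208,234,236,262));S=(s,dk2(s),(250,272,280,300))
print('knob',fit([T],kn,(545,190)),fit([S],kn,(545,190)),fit([T,S],kn,(545,190)))
for n,c in(('timer',(309,190)),('marker l',(288,239)),('marker r',(334,219)),('purple',(152,307)),('cup',(136,209)),('box',(261,184))):print(n,ray(t,*c,20).round())
E
```

```text
lid (np.float64(0.060948081264108334), 545, 192) (np.float64(0.12323943661971826), 549, 188) (np.float64(0.1903187106347377), 545, 192)
ring (np.float64(0.1705882352941176), 495, -263) (np.float64(0.11876484560570066), 494, -258) (np.float64(0.34500644111465184), 496, -261)
mixer (np.float64(0.06984667802385014), 497, -264) (np.float64(0.16267682263329708), 498, -269)
knob (np.float64(0.3605947955390335), 547, 191) (np.float64(0.2835365853658537), 544, 190) (np.float64(0.6511836441893831), 545, 189)
timer [695. -11.  20.]
marker l [570.  42.  20.]
marker r [621. -73.  20.]
purple [404. 374.  20.]
cup [647. 421.  20.]
box [710. 111.  20.]
```

White lid sits on the cooler with its axis at about (545.5,190.5). The ring axis is at about (496.5,-262.5). Moving over the lid and turning the tool yaw to 0.

Emit:
jog_arm(
  steps=[
    [0,0.041,-0.043,0,0,0,0.04],
    [0,0.083,-0.086,0,0,0,0.08],
    [0,0.124,-0.128,0,0,0,0.12],
    [0,0.166,-0.171,0,0,0,0.16],
    [0,0.207,-0.214,0,0,0,0.2],
    [0,0.249,-0.257,0,0,0,0.24],
    [0,0.29,-0.3,0,0,0,0.28],
    [0,0.332,-0.342,0,0,0,0.3008],
  ],
)

```text
time: 2.4
tcp_pos: [386.7, -122.4, 256.7]
eef_rot: [0.0, 1.0, -0.001, 0.001]
ft_force: [1.0, -0.6, 0.2]
finger_gap: 85.3
```

Emit:
jog_arm(
  steps=[
    [0,0.023,-0.046,0,0,0,0],
    [0,0.047,-0.092,0,0,0,0],
    [0,0.07,-0.138,0,0,0,0],
    [0,0.093,-0.184,0,0,0,0],
    [0,0.116,-0.23,0,0,0,0],
    [0,0.138,-0.275,0,0,0,0],
    [0.3,0.159,-0.315,0.03,0,0,0],
    [0.3,0.159,-0.315,0.056,0,0,0],
  ],
)

```text
time: 3.4
tcp_pos: [545.7, 193.4, 199.3]
eef_rot: [-0.0, 1.0, 0.002, 0.0]
ft_force: [0.4, -0.5, 0.2]
finger_gap: 60.0
```

```bash
python3 - <<'E'
from h import *
t=snap('top');s=snap('scene');st=env.state();print(st['tcp_pos'],env.finger_overhang)
f=lambda i:cv2.resize(i,(390,390),interpolation=cv2.INTER_CUBIC)
for d in(t,s):
    for z in (60,85): d['image']=d['image'].copy()
a=t['image'][205:285,185:265];b=s['image'][245:325,225:305]
for z in(175,148):print(z,proj(t,(*st['tcp_pos'][:2],z)),proj(s,(*st['tcp_pos'][:2],z)))
cv2.imwrite('pics/c.png',cv2.cvtColor(np.hstack([f(a),f(b)]),cv2.COLOR_RGB2BGR))
E
```

```text
[542.93304557 191.18564706 196.56682136] 25.0
175 [215.58194225 244.19106737] [261.44672834 270.22166531]
148 [218.01470568 245.36082524] [262.63713335 278.65299628]
```

View pics/c.png

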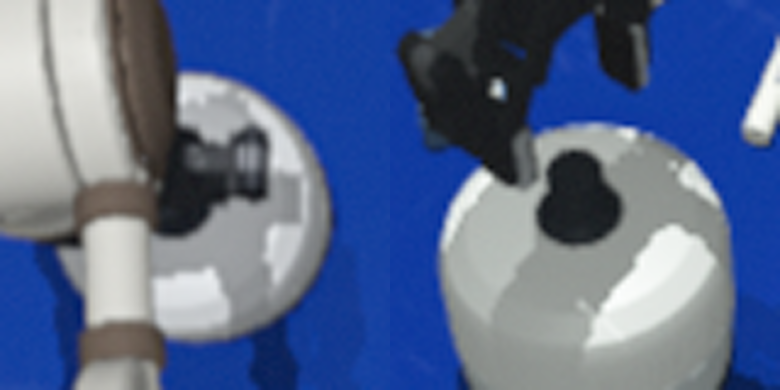

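Fingertips at scene (252,281) and (275,261) straddle the knob at (263,278), well centred. Descending.

Emit:
jog_arm(
  newtons=40,
  steps=[
    [0.3,0,0,0,0,0,0],
    [0.3,0,0,0.015,0,0,0],
    [0.3,0,0,0.03,0,0,0],
    [0.3,0,0,0.04,0,0,0],
    [0.3,0,0,0.048,0,0,0],
    [0.3,0,0,0.048,0,0,0],
    [0.3,0,0,0.048,0,0,0],
  ],
)

```text
time: 4.38
tcp_pos: [545.4, 190.9, 152.7]
eef_rot: [-0.0, 1.0, 0.0, 0.0]
ft_force: [0.1, -0.7, 0.7]
finger_gap: 59.8
```

Emit:
jog_arm(
  steps=[
    [0.3,0,0,0.003,0,0,0],
    [0.5,0,0,0.003,0,0,0],
    [0.7,0,0,0.003,0,0,0],
    [0.8,0,0,0.003,0,0,0],
    [0.9,0,0,0.003,0,0,0],
    [1,0,0,0.003,0,0,0],
    [1,0,0,0.003,0,0,0],
    [1,0,0,0.003,0,0,0],
  ],
)

```text
time: 5.38
tcp_pos: [545.4, 190.9, 149.7]
eef_rot: [-0.0, 1.0, -0.0, 0.0]
ft_force: [-0.2, -0.6, 2.5]
finger_gap: 22.6
```

Emit:
jog_arm(
  steps=[
    [1,0,0,-0.003,0,0,0],
    [1,0,0,-0.012,0,0,0],
    [1,0,0,-0.025,0,0,0],
    [1,0,0,-0.04,0,0,0],
    [1,0,0,-0.055,0,0,0],
    [1,0,0,-0.07,0,0,0],
    [1,0,0,-0.08,0,0,0],
    [1,0,0,-0.085,0,0,0],
  ],
)

```text
time: 6.38
tcp_pos: [545.3, 190.9, 235.1]
eef_rot: [-0.0, 1.0, -0.0, 0.0]
ft_force: [0.0, -0.6, -1.7]
finger_gap: 22.4
```

Lid is held: gap 22.4 mm and about 1.5 N extra weight. Carrying it to the bare bench at (450, 0).

Emit:
jog_arm(
  steps=[
    [1,-0.005,0.01,0,0,0,0],
    [1,-0.016,0.032,0,0,0,0],
    [1,-0.031,0.062,0,0,0,0],
    [1,-0.048,0.096,0,0,0,0],
    [1,-0.065,0.13,0,0,0,0],
    [1,-0.08,0.16,0,0,0,0],
    [1,-0.09,0.18,0,0,0,0],
    [1,-0.095,0.19,0,0,0,0],
  ],
)

```text
time: 7.38
tcp_pos: [449.0, -0.2, 233.6]
eef_rot: [-0.0, 1.0, -0.001, -0.001]
ft_force: [0.4, 0.6, -1.8]
finger_gap: 22.5
```

Emit:
jog_arm(
  steps=[
    [1,0,0,0.01,0,0,0],
    [1,0,0,0.03,0,0,0],
    [1,0,0,0.055,0,0,0],
    [1,0,0,0.08,0,0,0],
    [1,0,0,0.1,0,0,0],
    [1,0,0,0.115,0,0,0],
    [1,0,0,0.125,0,0,0],
    [1,0,0,0.13,0,0,0],
  ],
)

```text
time: 8.38
tcp_pos: [450.1, 1.0, 103.9]
eef_rot: [-0.0, 1.0, 0.0, -0.0]
ft_force: [-1.3, -0.8, -0.9]
finger_gap: 22.5
```

```bash
python3 - <<'E'
from h import *
t=snap('top');s=snap('scene');st=env.state();print(st['tcp_pos'],st['ft_force'],st['finger_gap'])
f=lambda i:cv2.resize(i,(390,390),interpolation=cv2.INTER_CUBIC)
a=t['image'][210:310,190:290];a=t['image'][205:325,185:345];b=s['image'][220:340,230:390]
f=lambda i:cv2.resize(i,(390,292),interpolation=cv2.INTER_CUBIC)
cv2.imwrite('pics/d.png',cv2.cvtColor(np.hstack([f(a),f(b)]),cv2.COLOR_RGB2BGR))
E
```

```text
[450.09054024   0.91375121 104.11281863] [-1.01223663  0.62818876 -1.05409804] 22.99743345011516
```

View pics/d.png

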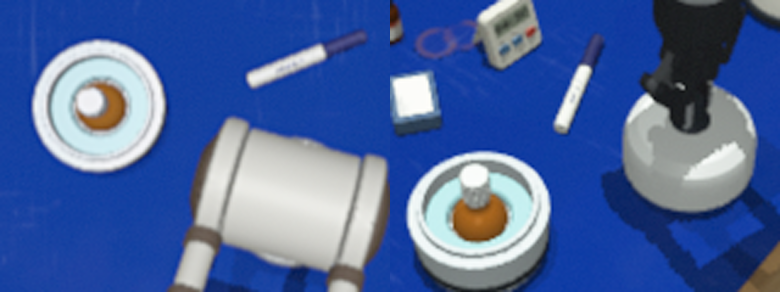

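Lid is upright and hanging clear over bare bench. The flask stands in the open cooler, cap at scene (327,296). Rim contact should come at TCP z≈91.7.

Emit:
jog_arm(
  steps=[
    [1,0,0,0.004,0,0,0],
    [1,0,0,0.008,0,0,0],
    [1,0,0,0.01,0,0,0],
    [1,0,0,0.011,0,0,0],
    [1,0,0,0.012,0,0,0],
    [1,0,0,0.0125,0,0,0],
  ],
)

```text
time: 9.22
tcp_pos: [450.1, 0.8, 91.8]
eef_rot: [0.0, 1.0, 0.0, 0.0]
ft_force: [-0.0, -0.8, -1.0]
finger_gap: 22.4
```

Emit:
jog_arm(
  steps=[
    [1,0,0,0.001,0,0,0],
    [1,0,0,0.0015,0,0,0],
    [1,0,0,0.0015,0,0,0],
  ],
)

```text
time: 9.6
tcp_pos: [450.2, 0.8, 91.5]
eef_rot: [0.0, 1.0, 0.0, -0.0]
ft_force: [-6.1, 0.2, 10.6]
finger_gap: 22.5
```

Contact felt (10.6 N up). Releasing, then rising.

Emit:
jog_arm(
  steps=[
    [0.95,0,0,-0.001,0,0,0],
    [0.7,0,0,-0.001,0,0,0],
    [0.5,0,0,-0.001,0,0,0],
    [0.3,0,0,-0.001,0,0,0],
    [0.3,0,0,-0.001,0,0,0],
    [0.3,0,0,-0.02,0,0,0],
    [0.3,0,0,-0.05,0,0,0],
    [0.3,0,0,-0.09,0,0,0],
  ],
)

```text
time: 10.6
tcp_pos: [449.3, 1.0, 180.4]
eef_rot: [-0.0, 1.0, -0.0, -0.001]
ft_force: [-0.1, -0.2, -0.8]
finger_gap: 60.0
```

```bash
python3 - <<'E'
from h import *
t=snap('top','t1.png');s=snap('scene','s1.png');st=env.state();print(st['tcp_pos'],st['ft_force'],st['finger_gap'])
S=(s,nonblue(s['image']),(228,278,300,348))
T=(t,nonblue(t['image']),(185,210,255,290))
co=[(63.5,0),(63.5,58),(54,58),(54,66)]
print('cooler',fit([T],co,(545,190)),fit([S],co,(545,190)))
w=lambda d:((d['image'].min(2)>150)).astype(np.uint8)
o=lambda d:((d['image'][...,0].astype(int)-d['image'][...,2])>60).astype(np.uint8)
for n,d in(('t',t),('s',s)):
    i=d['image'];m=o(d)
    box=(185,210,255,290) if n=='t' else (228,278,300,348)
    l,tt,r,b=box; ys,xs=np.nonzero(m[tt:b,l:r]);print(n,'amber',xs.min()+l,xs.max()+l,ys.min()+tt,ys.max()+tt)
print('exp bulb/cap',[proj(d,(545.5,190.5,z)).round(1) for d in(t,s) for z in(40,106)])
f=lambda i:cv2.resize(i,(390,390),interpolation=cv2.INTER_CUBIC)
cv2.imwrite('pics/e.png',cv2.cvtColor(np.hstack([f(t['image'][218:278,190:250]),f(s['image'][250:340,245:380][:, :]) ]),cv2.COLOR_RGB2BGR))
print([x for x in env.look_for('top','flask_cap')],env.look_for('scene','flask_cap'))
E
```

```text
[4.53052436e+02 1.08397302e-01 1.84881850e+02] [ 1.30231188 -0.60248393 -0.34270941] 60.12961654059835
cooler (np.float64(0.05058043117744615), 545, 192) (np.float64(0.22701995420346743), 549, 187)
t amber 217 235 239 257
s amber 256 277 300 318
exp bulb/cap [array([226.9, 248.4]), array([221.9, 245.9]), array([266.3, 308.6]), array([263.7, 290.3])]
[{'bbox': [215.5, 239.3, 235.7, 261.1], 'score': 0.88}] [{'bbox': [255.6, 289.5, 277.1, 319.3], 'score': 0.64}]
```

View pics/e.png

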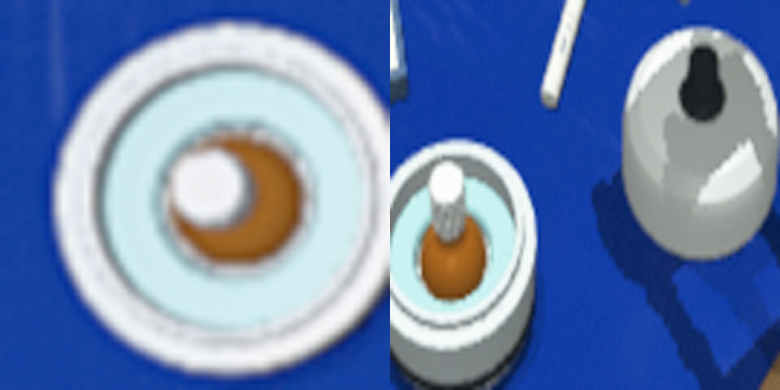

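Lid stands upright and released on the bench, and the flask cap top at top-view (222,247) matches axis (545,190). Moving over the flask and down.

Emit:
jog_arm(
  steps=[
    [0.3,0.01,-0.02,0,0,0,0],
    [0.3,0.028,-0.056,0,0,0,0],
    [0.3,0.048,-0.096,0,0,0,0],
    [0.3,0.068,-0.136,0,0,0,0],
    [0.3,0.084,-0.168,0,0,0,0],
    [0.3,0.095,-0.189,0,0,0,0],
    [0.3,0.095,-0.189,0.01,0,0,0],
    [0.3,0.095,-0.189,0.03,0,0,0],
  ],
)

```text
time: 11.8
tcp_pos: [544.5, 189.2, 148.7]
eef_rot: [0.0, 1.0, 0.0, -0.001]
ft_force: [-0.5, 0.7, -1.2]
finger_gap: 59.9
```

Emit:
jog_arm(
  steps=[
    [0.3,0,0,0,0,0,0],
    [0.3,0,0,0,0,0,0],
    [0.3,0,0,0,0,0,0],
  ],
)

```text
time: 12.18
tcp_pos: [545.5, 189.5, 151.1]
eef_rot: [-0.0, 1.0, -0.0, 0.001]
ft_force: [-0.7, 0.7, 0.4]
finger_gap: 59.8
```

```bash
python3 - <<'E'
from h import *
s=snap('scene');st=env.state();print(st['tcp_pos'],st['ft_force'])
p=st['tcp_pos'];print(proj(s,(p[0],p[1],p[2]-25)),proj(s,(p[0],p[1],106)))
cv2.imwrite('pics/f.png',cv2.cvtColor(cv2.resize(s['image'][250:330,225:305],(480,480),interpolation=cv2.INTER_CUBIC),cv2.COLOR_RGB2BGR))
E
```

```text
[545.54229494 189.63405845 151.10438418] [-0.77428821 -0.05225227  0.67629785]
[263.15592541 284.18621219] [263.99178913 290.08089681]
```

View pics/f.png

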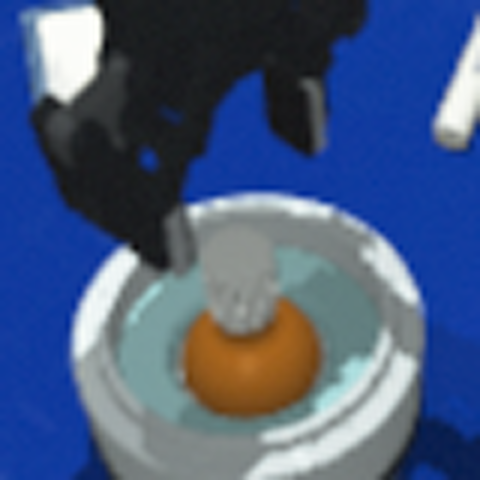

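Fingers straddle the cap (crop (180,270)/(315,155), cap at (238,245)). Going down to TCP z≈99 and gripping.

Emit:
jog_arm(
  newtons=50,
  steps=[
    [0.3,0,0,0.012,0,0,0],
    [0.3,0,0,0.026,0,0,0],
    [0.3,0,0,0.038,0,0,0],
    [0.3,0,0,0.046,0,0,0],
    [0.3,0,0,0.05,0,0,0],
    [0.3,0,0,0.052,0,0,0],
    [0.3,0,0,0.052,0,0,0],
  ],
)

```text
time: 13.1
tcp_pos: [545.3, 189.9, 98.5]
eef_rot: [-0.0, 1.0, -0.0, 0.0]
ft_force: [-0.3, 0.2, -0.6]
finger_gap: 59.5
```

Emit:
jog_arm(
  steps=[
    [0.5,0,0,0,0,0,0],
    [0.6,0,0,0,0,0,0],
    [0.7,0,0,0,0,0,0],
    [0.8,0,0,0,0,0,0],
    [0.9,0,0,0,0,0,0],
    [1,0,0,0,0,0,0],
    [1,0,0,0,0,0,0],
  ],
)

```text
time: 13.98
tcp_pos: [545.3, 190.3, 98.6]
eef_rot: [-0.0, 1.0, -0.0, 0.0]
ft_force: [-0.1, 5.4, 2.5]
finger_gap: 25.1
```

Emit:
jog_arm(
  steps=[
    [1,0,-0.001,-0.002,0,0,0],
    [1,0,-0.001,-0.012,0,0,0],
    [1,0,-0.001,-0.03,0,0,0],
    [1,0,-0.001,-0.052,0,0,0],
    [1,0,-0.001,-0.077,0,0,0],
    [1,0,-0.001,-0.102,0,0,0],
    [1,0,-0.001,-0.122,0,0,0],
    [1,0,-0.001,-0.13,0,0,0],
  ],
)

```text
time: 14.98
tcp_pos: [546.0, 190.7, 231.0]
eef_rot: [-0.0, 1.0, -0.0, 0.002]
ft_force: [-0.4, 0.4, -1.2]
finger_gap: 24.8
```

Emit:
jog_arm(
  steps=[
    [1,0,0,0,0,0,0],
    [1,0,0,0,0,0,0],
  ],
)

```text
time: 15.22
tcp_pos: [544.5, 190.7, 227.3]
eef_rot: [0.0, 1.0, -0.0, -0.001]
ft_force: [-0.1, 0.3, -1.2]
finger_gap: 24.9
```

Flask held. Carrying it to above the mixer in two legs.

Emit:
jog_arm(
  steps=[
    [1,-0.001,0.01,0,0,0,0],
    [1,-0.003,0.03,0,0,0,0],
    [1,-0.006,0.06,0,0,0,0],
    [1,-0.01,0.095,0,0,0,0],
    [1,-0.014,0.13,0,0,0,0],
    [1,-0.018,0.165,0,0,0,0],
    [1,-0.021,0.2,0,0,0,0],
    [1,-0.025,0.235,0,0,0,0],
  ],
)

```text
time: 16.23
tcp_pos: [519.3, -46.5, 228.1]
eef_rot: [0.0, 1.0, -0.001, -0.0]
ft_force: [1.2, -1.0, -1.6]
finger_gap: 24.7
```

Emit:
jog_arm(
  steps=[
    [1,-0.004,0.035,0,0,0,0],
    [1,-0.008,0.07,0,0,0,0],
    [1,-0.012,0.105,0,0,0,0],
    [1,-0.016,0.14,0,0,0,0],
    [1,-0.019,0.17,0,0,0,0],
    [1,-0.022,0.195,0,0,0,0],
    [1,-0.0235,0.212,0,0,0,0],
    [1,-0.0235,0.218,0,0,0,0],
  ],
)

```text
time: 17.23
tcp_pos: [496.0, -263.2, 228.2]
eef_rot: [-0.0, 1.0, -0.001, -0.0]
ft_force: [0.2, -0.2, -1.9]
finger_gap: 24.5
```

Emit:
jog_arm(
  steps=[
    [1,0,0,0.005,0,0,0],
    [1,0,0,0.015,0,0,0],
    [1,0,0,0.022,0,0,0],
    [1,0,0,0.025,0,0,0],
    [1,0,0,0.025,0,0,0],
    [1,0,0,0.025,0,0,0],
  ],
)

```text
time: 17.98
tcp_pos: [496.8, -262.2, 203.7]
eef_rot: [0.0, 1.0, 0.0, 0.0]
ft_force: [-0.6, -1.2, -1.7]
finger_gap: 24.7
```

```bash
python3 - <<'E'
from h import *
t=snap('top');s=snap('scene');st=env.state();p=st['tcp_pos'];print(p,st['ft_force'],st['finger_gap'])
o=lambda d:((d['image'][...,0].astype(int)-d['image'][...,2])>60)
for n,d,(l,a,r,b) in(('t',t,(390,230,450,290)),('s',s,(370,140,425,215))):
    ys,xs=np.nonzero(o(d)[a:b,l:r])
    if len(xs):print(n,'amber',xs.min()+l,xs.max()+l,ys.min()+a,ys.max()+a,'exp bulb',proj(d,(p[0],p[1],p[2]-84.6+26)))
    print(n,'ring rim exp',proj(d,(496.5,-262.5,100)))
f=lambda i:cv2.resize(i,(390,390),interpolation=cv2.INTER_CUBIC)
cv2.imwrite('pics/g.png',cv2.cvtColor(np.hstack([f(t['image'][230:295,385:450]),f(s['image'][155:220,365:430])]),cv2.COLOR_RGB2BGR))
E
```

```text
[ 496.80632789 -262.29684234  203.69606795] [ 0.50359171  0.30403445 -2.11299437] 25.233717513223514
t amber 412 422 255 273 exp bulb [422.66236015 265.49507665]
t ring rim exp [417.8119765  266.57332993]
s amber 391 409 170 186 exp bulb [399.82776097 176.78357041]
s ring rim exp [398.04810295 190.41101665]
```

View pics/g.png

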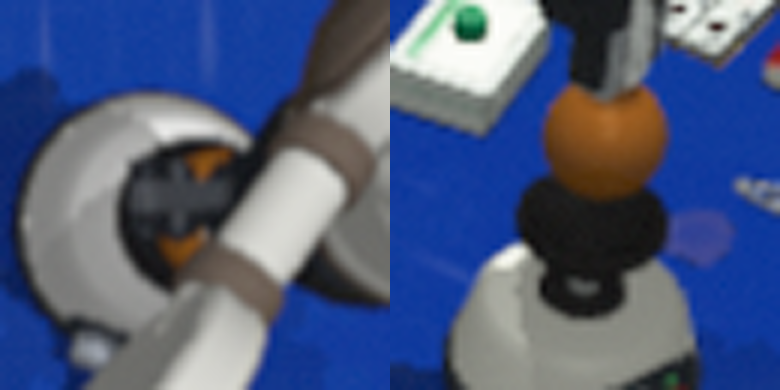

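In the scene view, bulb (401,178) and ring (399,190) agree with projections to about 1 mm relative. Descending to just above the seat.

Emit:
jog_arm(
  newtons=60,
  steps=[
    [1,0,0,0.005,0,0,0],
    [1,0,0,0.012,0,0,0],
    [1,0,0,0.019,0,0,0],
    [1,0,0,0.025,0,0,0],
    [1,0,0,0.029,0,0,0],
    [1,0,0,0.032,0,0,0],
    [1,0,0,0.034,0,0,0],
    [1,0,0,0.034,0,0,0],
  ],
)

```text
time: 19.08
tcp_pos: [496.8, -262.4, 169.5]
eef_rot: [0.0, 1.0, 0.0, 0.0]
ft_force: [-0.2, -0.9, -1.2]
finger_gap: 24.4
```

Emit:
jog_arm(
  steps=[
    [1,0,0,0.001,0,0,0],
    [1,0,0,0.002,0,0,0],
    [1,0,0,0.003,0,0,0],
    [1,0,0,0.004,0,0,0],
    [1,0,0,0.005,0,0,0],
    [1,0,0,0.005,0,0,0],
  ],
)

```text
time: 19.82
tcp_pos: [497.0, -262.5, 164.8]
eef_rot: [0.0, 1.0, -0.0, 0.0]
ft_force: [2.3, -1.0, 3.9]
finger_gap: 24.4
```

Contact as expected, with small lateral load. Pressing slowly.

Emit:
jog_arm(
  steps=[
    [1,0.0005,0,0.001,0,0,0],
    [1,0.001,0,0.002,0,0,0],
    [1,0.001,0,0.003,0,0,0],
    [1,0.001,0,0.004,0,0,0],
    [1,0.001,0,0.005,0,0,0],
    [1,0.001,0,0.005,0,0,0],
  ],
)

```text
time: 20.58
tcp_pos: [498.0, -262.9, 160.3]
eef_rot: [0.001, 1.0, -0.0, 0.001]
ft_force: [-0.5, -2.2, 8.4]
finger_gap: 24.4
```

Emit:
jog_arm(
  steps=[
    [1,0,0.0005,0.001,0,0,0],
    [1,0,0.0005,0.002,0,0,0],
    [1,0,0.0005,0.002,0,0,0],
    [1,0,0.0005,0.002,0,0,0],
    [1,0,0.0005,0.002,0,0,0],
    [1,0,0.0005,0.002,0,0,0],
  ],
)

```text
time: 21.32
tcp_pos: [498.3, -263.6, 158.7]
eef_rot: [0.001, 1.0, -0.0, 0.001]
ft_force: [0.2, -1.7, 9.1]
finger_gap: 24.2
```

```bash
python3 - <<'E'
from h import *
F=[]
for i in range(4):
    s=snap('scene');st=env.state();F.append(st['ft_force'])
t=snap('top')
p=st['tcp_pos'];print(p,np.mean(F,0),st['finger_gap'])
print('bulb exp',proj(s,(p[0],p[1],p[2]-58.6)))
f=lambda i:cv2.resize(i,(390,390),interpolation=cv2.INTER_CUBIC)
cv2.imwrite('pics/i.png',cv2.cvtColor(np.hstack([f(t['image'][200:320,250:370]),f(s['image'][155:220,365:430])]),cv2.COLOR_RGB2BGR))
E
```

```text
[ 498.31619585 -263.55840955  158.7005652 ] [ 0.91371507 -1.7974245   8.367535  ] 24.360983698414294
bulb exp [397.67263469 189.87956849]
```

View pics/i.png

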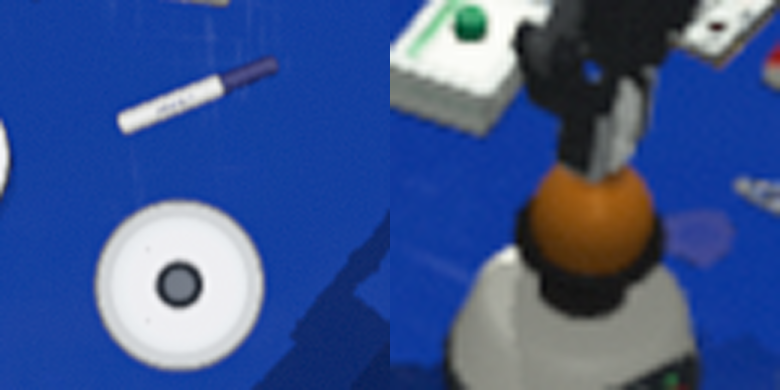

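Lid upright, bulb seated centrally in the lowered ring; about 10 N and about 8 mm. Adding 1 mm for margin, then handing in.

Emit:
jog_arm(
  steps=[
    [1,0,0.0003,0.0005,0,0,0],
    [1,0,0.0003,0.001,0,0,0],
    [1,0,0.0003,0.0013,0,0,0],
    [1,0,0.0003,0.0013,0,0,0],
    [1,0,0.0003,0.0013,0,0,0],
  ],
)

```text
time: 22.2
tcp_pos: [498.5, -264.0, 157.6]
eef_rot: [0.001, 1.0, 0.0, 0.001]
ft_force: [0.7, -2.2, 9.2]
finger_gap: 24.4
```

```bash
python3 - <<'E'
from h import *
F=[]
for i in range(4):
    s=snap('scene');st=env.state();F.append(st['ft_force'])
m=np.mean(F,0);p=st['tcp_pos'];print(p,m,st['finger_gap'],st['time'])
if 7.5<m[2]<14 and p[2]<159: print(env.finish_job())
E
```

```text
[ 498.47408609 -263.9804213   157.61176703] [ 0.63145266 -2.33870796  8.80186385] 24.59414249578574 22.4
the job is handed in; nothing more can be done
None
```

The job is handed in at 22.4 s, with the flask still held pressed down in the mixer ring; no verdict was reported.

- **Lid:** I lifted the white lid off the cooler by its knob and set it down upright on bare worktop at about (450, 1) mm. I felt the contact before letting go. The last picture shows it upright, clear and released.
- **Flask:** I took it by its cap, carried it over and pressed it into the ring slowly. The last force readings on the tool were about 8.8 N upward, or roughly 10 N on the ring once the flask's weight is added.
- **Ring travel:** The tool had gone down about 9 mm since the expected contact height. The force points to nearer 8 mm. Both are above the 6 mm needed and short of the 12 mm stop.
- **Seating:** The picture taken just before the final 1 mm press shows the bulb centred in the lowered ring, matching its expected position to about 1 mm.
- **Disagreement:** A small sideways force of about 2.3 N remained, so the flask is probably 1 mm or so off the ring's axis.
- **Other things:** The marker had not moved in the last picture. I did not re-measure the other items, but the gripper stayed clear of them.

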